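# Start up the confocal microscope from its desk consoles

### The job

Start up the confocal microscope with your closed fingertips: on the white power console switch on the red mains rocker (press its raised half down), then the green rocker beside it for the scan electronics, and only then push the white start button on the dark laser remote fully in, hold it in for two seconds and let it come back out. Leave the yellow rocker off, do not press the emergency stop, and do not shift, tip or lift the oil bottle, slide box or objective canister standing around. Finish with the hand clear of everything.

Things in the scene. Friction and masses are not known exactly. Their poses are not given: they have to be found in the camera images.
- power_console: White desk console, fixed, 130 mm deep (x), 200 wide (y). Origin: centre of the underside on the table; x points away from the robot's side, y left. The panel slopes up away from the robot by 0.17 rad, 40 mm high at the front, 62 at the back. On its middle line: red rocker (y = 58 mm), green (0), yellow (-58). Their frames stand 3.5 mm off the panel, a rocker's flush half 8 mm.
- mains (a joint): Red mains rocker: 0 = off, 0.32 rad = on. Paddle 30 mm long (x), 22 mm wide, hinged across its middle; it has no spring and stays where it is left. Off, the half nearer the robot lies parallel to the panel and the far half (ON half, white line) is tilted up 0.32 rad, its edge 5 mm proud; on, the other way round. Pressing the ON half home takes 3 to 4 N.
- mains_on (a point): Point on top of the red mains rocker's ON half (the far half), centred across it, 11 mm from the hinge line, 4 mm from the outer edge; moves with the paddle and sinks 3.5 mm when switched on. Its x axis runs along the paddle towards the far side.
- electronics (a joint): Green scan-electronics rocker: 0 = off, 0.32 rad = on. Same build as the red one.
- electronics_on (a point): Point on top of the green electronics rocker's ON half (the far half), centred across it, 11 mm from the hinge line, 4 mm from the outer edge; moves with the paddle and sinks 3.5 mm when switched on. Its x axis runs along the paddle towards the far side.
- heater (a joint): Yellow stage-heater rocker, to stay off: 0 = off, 0.32 rad = on. Same build as the red one.
- heater_on (a point): Point on top of the yellow heater rocker's ON half (the far half), centred across it, 11 mm from the hinge line, 4 mm from the outer edge; moves with the paddle and sinks 3.5 mm when switched on. Its x axis runs along the paddle towards the far side.
- laser_remote: Dark desk console, fixed, 130 mm deep (x), 170 wide (y); slope, heights and axes as the power console; the two may stand either way round. On the panel's middle line: white start button (y = -50 mm) and red mushroom emergency stop on a yellow collar (y = +48 mm). Between them, 36 mm up the panel, a key switch with its key, 31 mm tall.
- start (a joint): White round start button, 27 mm across, spring return: 0 = out, 0.005 m = fully in, along the panel's normal; 1.5 N to start it moving, 5 N fully in. Out, its top stands 12 mm off the panel, in a steel ring 3.5 mm high, 38 mm across.
- start_top (a point): Centre of the start button's top face; moves with the button.
- estop (a joint): Emergency stop, not to be pressed: 0 = out, 0.005 m = pressed; starts to move at about 9 N.
- estop_top (a point): Centre of the top of the red mushroom, 40 mm across, 33 mm above the panel.
- oil_bottle: Amber immersion-oil bottle with black cap, loose, 28 mm across, 70 mm tall, standing between the consoles; origin at the centre of its underside, z up.
- slide_box: Closed blue slide box, loose, 87 mm by 102 mm, 35 mm high, beyond the power console; origin at the centre of its underside, z up.
- canister: Objective canister, off-white with black screw cap, loose, 39 mm across, 62 mm tall, before the laser remote on the robot's side; origin at the centre of its underside, z up.
There are look-alikes about, which are no part of the job. What is shaped like the power_console but brown or orange is not meant.

How it is judged:
By the outcome, as a careful person would: the job done as asked, in the order asked, and still so for the second after the job is handed in, with the robot touching nothing.
It also fails if it takes over 48 s, if anything falls off the work surface, if the arm or the gripper's body presses on something with over 40 N, if the wrist force passes 120 N, or if a joint passes its speed limit or range.

### The arm

A 6-joint arm with a two-finger parallel gripper is mounted at the origin on the work surface. World frame = base frame: x ahead of the robot, y to its left, z up, the work surface at z = 0. Lengths are in m, angles in rad, forces in N, time in s.
With the tool pointing down it reaches from about 0.375 to 0.9 m from the base axis. Payload 3.1 kg.
Tool frame: the origin (TCP) lies at the centre of the arm's flange, where the gripper is bolted on; the fingertips stand 182 mm ahead of it and the grasp point (between the pads) lies 164 mm ahead of it; z points along the fingers, y is the line along which they close (so a half turn about z gives the same grasp; the last joint's range is limited). The gripper opens to 87 mm and grips with 3 to 60 N. Pads are 19 mm wide; open, the fingers measure 117 mm over their backs; the gripper's body (75 mm by 190 mm) begins 51 mm behind the grasp point.
Start: joints at [0.935, 0.527, 1.433, -0, 1.181, -0.178], TCP at [0.276, 0.561, 0.405] pointing down, gripper open.
Joint ranges: [-3.08, 3.08], [-0.75, 2.2], [0.22, 2.44], [-1.43, 4.57], [0, 2.65], [-2.85, 2.85]. Speed limits (rad/s): [2.79, 2.79, 3.14, 3.14, 3.14, 3.14].

### API

Orientations are given as a unit quaternion [x, y, z, w].
In Python, from rig import * gives the robot as it stands.
- The arm moves only by the tool move_arm, never from a script. Its argument "commands" is a list that holds one entry, the list of rows, each a list of 6 numbers: the shift along the tool's x, y, z in units of 40 mm (1.0 is 40 mm), then the turn, a rotation vector about the tool's x, y, z in rad. A call has 1 to 12 rows; each row is the pose to reach, as a shift and turn from the pose commanded when the call began, along the tool's axes at that moment; what a row does not reach only later rows make up. A row lasts 1/8 s, in which the tool goes at most 62.5 mm and 10.7 degrees, less where a joint would pass 70% of its speed; a pose out of reach is approached as far as the arm can. A call with a gripper value outside its range is refused whole. "claw" is the closure, from -1 (fully open) to 1 (shut), so that 0 is half open, set as the call begins (left out, the last holds). The fingers move at their own pace and stop on an object; "squeeze" is the grip in N (left out, the last holds). Time passes only in rows, so rows that repeat a pose let the fingers close. It gives the time, the measured TCP pose, the force, the opening and the grip force at its end, in the units of the state.
- get_obs(): the state, without advancing time (a new reading comes with each control period).
- camera(name): name is "side" or "top" or "wrist"; returns a dict with "pixels" (420x560x3 uint8, blue, green, red), "range_z" (420x560 float32, m along the optical axis (not along the pixel's ray), 0 where there is no reading), "camera_matrix" (3x3 intrinsics, pixels), "extrinsics" (4x4, takes a point from world to camera coordinates). Camera axes: x right, y up, looking along -z (the intrinsics and any distortion apply to the point x, -y, -z); pixel columns grow to the right and rows downward; lengths in m; the calibration is good to about 2 mm. A picture is of the moment at which its call begins.
- hand_in(): hands the job in; it is judged then, once.
The state is a dict: "time": time; "q": joint angles; "joint_velocities": joint speeds; "joint_torque": joint torques, N m; "position": TCP position; "tool_rot": TCP orientation; "ft_force": force on the tool from outside, world axes, zero at the start; "moment": the same for the moment, N m; "grip_width": finger opening in m; "grip_force": force on a finger pad.
Only numpy, scipy, OpenCV 4.12 (cv2) and the standard library are available. Lean on these libraries where they do the work, as an engineer would, in place of code of your own. Each camera call takes 0.05 s, during which the arm holds its last target. There are 200 camera calls.

## Working session

There is one attempt and no reset: what is moved stays moved. The work goes in short steps, Python scripts to look and compute and a tool call to move; the robot and the scene stay as the last step left them, time stands still between calls to the robot, and variables do not carry over. Pictures are saved under pics/ and viewed, at most 10 in all, crops included, and the job is handed in when it is done.

Besides the shell and the picture viewer there is one more tool, called in YAML: its name, and indented under it one key for each argument. move_arm: Moves the arm, as the interface text tells. Its arguments: {"type":"object","properties":{"commands":{"type":"array","items":{"type":"array","items":{"type":"array","items":{"type":"number"}}}},"claw":{"type":"number"},"squeeze":{"type":"number"}},"required":["commands"]}

```bash
mkdir -p pics
cat > h.py <<'E'
from rig import *
import numpy as np, cv2
def cam(n):
    c=camera(n); return c
def world(c,u,v,z=None):
    # range-based point, or ray onto plane z
    K=np.array(c["camera_matrix"]);E=np.array(c["extrinsics"])
    d=np.array([(u-K[0,2])/K[0,0],-(v-K[1,2])/K[1,1],-1.0])
    R=E[:3,:3];o=-R.T@E[:3,3];dw=R.T@d
    if z is None: s=c["range_z"][int(round(v)),int(round(u))]
    else: s=(z-o[2])/dw[2]
    return o+s*dw
E
python3 - <<'E'
from h import *
import pickle
ims={}
for n in("top","side"):
    c=cam(n);ims[n]=c;cv2.imwrite(f"pics/{n}0.png",c["pixels"])
    print(n,np.round(c["camera_matrix"],1).tolist(),np.round(c["extrinsics"],3).tolist(),[k for k in c])
pickle.dump(ims,open("i0.pkl","wb"))
o=get_obs();print(o)
E
```

```text
top [[401.3, 0.0, 276.3], [0.0, 401.3, 207.8], [0.0, 0.0, 1.0]] [[-0.023, -1.0, -0.021, 0.137], [0.995, -0.025, 0.099, -0.525], [-0.1, -0.019, 0.995, -1.155], [0.0, 0.0, 0.0, 1.0]] ['pixels', 'range_z', 'camera_matrix', 'extrinsics']
side [[438.3, 0.0, 281.8], [0.0, 438.3, 206.5], [0.0, 0.0, 1.0]] [[0.744, -0.669, -0.009, -0.322], [0.474, 0.518, 0.712, -0.347], [-0.472, -0.534, 0.702, -0.774], [0.0, 0.0, 0.0, 1.0]] ['pixels', 'range_z', 'camera_matrix', 'extrinsics']
{'time': 0.1, 'q': array([ 9.35487971e-01,  5.28357420e-01,  1.43373917e+00, -2.43091404e-05,
        1.18139612e+00, -1.78520971e-01]), 'joint_velocities': array([-9.36441536e-05, -2.36737498e-03, -3.72567189e-03,  8.63985961e-04,
        1.10727495e-03, -1.78893872e-03]), 'joint_torque': array([ 3.22654132e-04, -4.40979373e+01, -1.77154112e+01,  6.35299576e-02,
        5.33458369e-02, -3.31022829e-05]), 'position': array([0.27547513, 0.56068357, 0.40388998]), 'tool_rot': array([ 2.26408616e-01,  9.74031948e-01, -8.76904357e-04, -3.65677993e-04]), 'ft_force': array([-0.92942797, -0.3846582 ,  0.17609956]), 'moment': array([0.00837469, 0.03742241, 0.03879392]), 'grip_force': 0.0, 'grip_width': 0.08704383963928602}
```

View pics/top0.png

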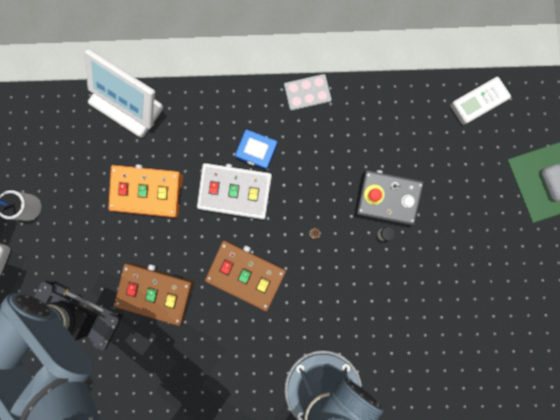

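View pics/side0.png

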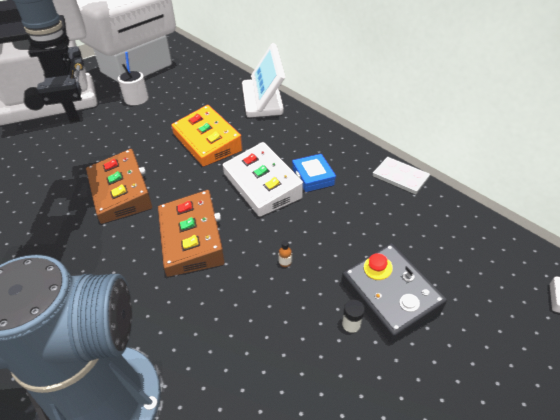

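The top view shows four consoles: orange (145,190), brown (153,293), brown (245,275) and white (235,190). Only the white one matches the description. Its rockers are red (214,187), green (234,190) and yellow (254,194). The dark remote is at (390,198), with the e-stop at (375,195) and the white start button at (408,201). The bottle is at (315,233), the canister at (386,234) and the slide box at (257,149).

```bash
cat > m.py <<'E'
from h import *
import pickle
ims=pickle.load(open("i0.pkl","rb"))
def blobs(c,lo,hi,box):
    x0,y0,x1,y1=box
    h=cv2.cvtColor(c["pixels"],cv2.COLOR_BGR2HSV)[y0:y1,x0:x1]
    m=cv2.inRange(h,lo,hi);n,l,s,ce=cv2.connectedComponentsWithStats(m)
    return [(int(s[i,4]),ce[i]+[x0,y0]) for i in np.argsort(-s[1:,4])[:2]+1]
W={}
for n,box,rb in (("top",(195,160,275,222),(355,168,425,225)),("side",(222,143,302,213),(340,245,445,335))):
    c=ims[n]
    for k,lo,hi,z,b in (("red",(0,120,80),(8,255,255),.0595,box),("green",(50,100,60),(85,255,255),.0595,box),("yellow",(22,120,100),(34,255,255),.0595,box),
      ("estop",(0,150,80),(8,255,255),.080,rb),("start",(0,0,165),(180,60,255),.063,rb)):
        for a,p in blobs(c,lo,hi,b)[:1]:
            print(n,k,a,np.round(p,1),"plane",np.round(world(c,*p,z),4),"range",np.round(world(c,*p),4))
    for nm,p in (("bottle",(315,233)),("can",(386,234)),("box",(257,149))) if n=="top" else (("bottle",(286,245)),("can",(354,310)),("box",(314,168))):
        print(nm,np.round(world(c,*p),3))
E
python3 m.py
python3 - <<'E'
from h import *
import pickle
c=pickle.load(open("i0.pkl","rb"))["top"]["pixels"]
a=cv2.resize(c[140:240,190:290],(400,400),interpolation=3);b=cv2.resize(c[150:250,340:440],(400,400),interpolation=3)
cv2.imwrite("pics/crop.png",np.hstack([a,b]))
E
```

```text
top red 81 [213.4 187.3] plane [0.5888 0.3041 0.0595] range [0.5886 0.304  0.0604]
top green 65 [232.9 190.4] plane [0.5784 0.2479 0.0595] range [0.5783 0.2478 0.0605]
top yellow 35 [253.  191.3] plane [0.5744 0.1897 0.0595] range [0.5745 0.1898 0.0585]
top estop 115 [374.8 194.5] plane [ 0.5534 -0.1542  0.08  ] range [ 0.5529 -0.1534  0.0837]
top start 283 [380.1 182.7] plane [ 0.5893 -0.1749  0.063 ] range [ 0.5908 -0.1773  0.0531]
bottle [0.45  0.016 0.07 ]
can [ 0.443 -0.185  0.06 ]
box [0.704 0.177 0.037]
side red 76 [250.1 158.8] plane [0.5875 0.2972 0.0595] range [0.5916 0.3029 0.054 ]
side green 77 [260.7 170.5] plane [0.5769 0.2407 0.0595] range [0.5805 0.2453 0.0546]
side yellow 86 [271.9 183.3] plane [0.5657 0.1835 0.0595] range [0.5653 0.183  0.06  ]
side estop 249 [377.5 261.7] plane [ 0.5513 -0.161   0.08  ] range [ 0.5491 -0.1623  0.0831]
side start 3166 [396.5 290.7] plane [ 0.5349 -0.2253  0.063 ] range [ 0.5413 -0.2225  0.0538]
bottle [0.45  0.004 0.07 ]
can [ 0.441 -0.198  0.061]
box [0.705 0.173 0.037]
```

View pics/crop.png

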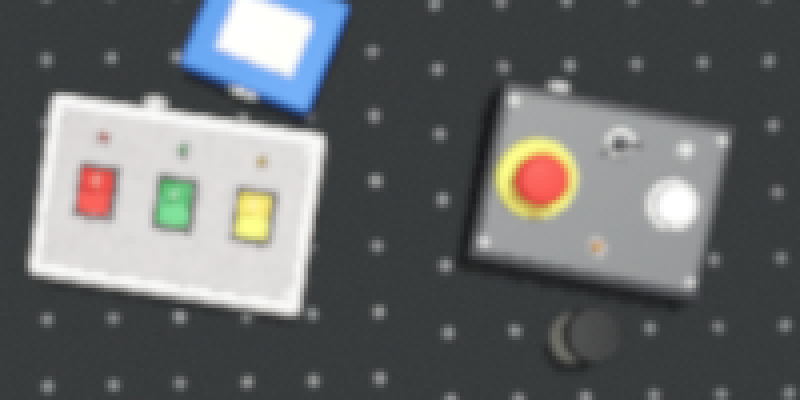

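The crop confirms the white console, with red at (96,192), green (175,203) and yellow (253,215) in crop pixels. The remote has the e-stop at (540,180) and the start button at (672,203), which is full-image (408,200.8). Next I'll work out the move to a viewing pose above the green rocker.

```bash
cat >> h.py <<'E'
from scipy.spatial.transform import Rotation as R_
def goalR(psi,a=0.17):
    cx=np.array([np.cos(psi),np.sin(psi),0]);cy=np.array([-np.sin(psi),np.cos(psi),0]);z=np.array([0,0,1.])
    n=np.cos(a)*z-np.sin(a)*cx
    return R_.from_matrix(np.c_[np.cross(cy,-n),cy,-n])
def delta(tip,Rg,off=0.182,P=None,Q=None):
    """row from commanded/measured TCP pose to fingertip goal"""
    o=get_obs();P=o["position"] if P is None else P;Q=R_.from_quat(o["tool_rot"]) if Q is None else Q
    t=np.array(tip)-off*Rg.as_matrix()[:,2]
    s=Q.inv().apply(t-P)/0.04
    r=(Q.inv()*Rg).as_rotvec()
    return np.round(np.r_[s,r],3)
E
python3 - <<'E'
from h import *
import pickle
c=pickle.load(open("i0.pkl","rb"))["top"]
# console outline yaw
for nm,(x0,y0,x1,y1),z in (("white",(190,158,280,222),.05),):
    m=(c["pixels"][y0:y1,x0:x1].min(2)>130).astype(np.uint8)
    k=max(cv2.findContours(m,0,2)[0],key=cv2.contourArea);b=cv2.boxPoints(cv2.minAreaRect(k))+[x0,y0]
    print(nm,[np.round(world(c,*p,.05),3).tolist() for p in b])
e=world(c,374.8,194.5,.083);s=world(c,408,200.8,.063);print("start",s,"estop",e,"yaw",np.arctan2(-(s-e)[0],-(s-e)[1])*-1,np.linalg.norm(s-e))
psi=-0.125
print(delta([.56,.25,.21],goalR(psi)))
E
```

```text
white [[0.531, 0.36, 0.05], [0.673, 0.337, 0.05], [0.635, 0.133, 0.05], [0.494, 0.159, 0.05]]
start [ 0.53522199 -0.25114078  0.063     ] estop [ 0.55309354 -0.15354061  0.083     ] yaw -0.18110352425087695 0.10121851088284793
[-9.082 -4.084  0.368 -0.03  -0.169 -0.331]
```

move_arm:
  commands:
    - [[-1.0, -0.45, 0, 0, -0.02, -0.04], [-2.4, -1.1, 0.1, 0, -0.06, -0.1], [-3.8, -1.75, 0.2, -0.01, -0.1, -0.16], [-5.2, -2.4, 0.3, -0.02, -0.13, -0.22], [-6.6, -3.0, 0.35, -0.03, -0.169, -0.28], [-8.0, -3.6, 0.37, -0.03, -0.169, -0.29], [-9.08, -4.08, 0.37, -0.03, -0.169, -0.29], [-9.08, -4.08, 0.37, -0.03, -0.169, -0.29], [-9.08, -4.08, 0.37, -0.03, -0.169, -0.29], [-9.08, -4.08, 0.37, -0.03, -0.169, -0.29]]
  claw: 1
  squeeze: 10

```text
time: 1.35
position: [0.5286, 0.2553, 0.3897]
tool_rot: [0.082, 0.993, -0.004, 0.085]
ft_force: [0.5, -0.8, 0.1]
grip_width: 0.0018
grip_force: 0.0
```

Run:
```python
from h import *
import pickle
o=get_obs();R=R_.from_quat(o["tool_rot"]).as_matrix();print(o["time"],o["position"],R.round(3).tolist(),o["grip_width"],o["ft_force"],"tip",o["position"]+.182*R[:,2])
c=cam("wrist");pickle.dump(c,open("w1.pkl","wb"));cv2.imwrite("pics/w1.png",c["pixels"])
print(np.round(c["camera_matrix"],1).tolist(),np.round(c["extrinsics"],3).tolist())
```

```text
1.35 [0.52855627 0.25530542 0.38973322] [[-0.972, 0.163, 0.168], [0.162, 0.987, -0.023], [-0.169, 0.005, -0.986]] 0.0018122089534928691 [ 0.47573332 -0.83414137  0.11897203] tip [0.55906026 0.25116893 0.21035542]
[[356.7, 0.0, 283.2], [0.0, 356.7, 208.8], [0.0, 0.0, 1.0]] [[0.164, 0.987, 0.005, -0.341], [-0.898, 0.151, -0.414, 0.526], [-0.409, 0.063, 0.91, -0.153], [0.0, 0.0, 0.0, 1.0]]
```

View pics/w1.png

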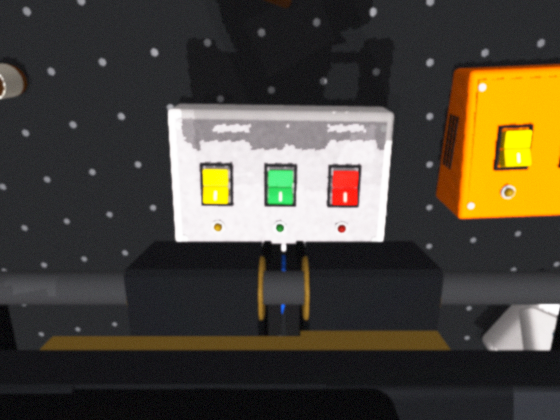

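The wrist view shows the rockers with yellow at (216,185), green (280,185) and red (345,186). Their ON halves with the white line are on the lower (far) side. The closed fingertips are at about (283,245).

```bash
cat > m2.py <<'E'
from h import *
import pickle
c=pickle.load(open("w1.pkl","rb"))
h=cv2.cvtColor(c["pixels"],cv2.COLOR_BGR2HSV)
P={}
for k,lo,hi in (("red",(0,120,60),(8,255,255)),("green",(50,100,50),(85,255,255)),("yellow",(22,120,80),(34,255,255))):
    m=cv2.inRange(h,np.array(lo),np.array(hi));m[:,:170]=0;m[:,395:]=0;m[:150]=0;m[215:]=0
    m=cv2.morphologyEx(m,cv2.MORPH_CLOSE,np.ones((5,5)))
    k2=max(cv2.findContours(m,0,2)[0],key=cv2.contourArea);x,y,w,hh=cv2.boundingRect(k2)
    u=x+w/2-.5;v0,v1=y-.5,y+hh-.5
    near=world(c,u,v0,.0565);far=world(c,u,v1,.065)
    P[k]=(near+far)/2
    print(k,(x,y,w,hh),"near",near.round(4),"far",far.round(4),"len",np.linalg.norm(far-near).round(4),"mid",P[k].round(4),"range",world(c,u,y+hh*.3).round(4),world(c,u,y+hh*.8).round(4))
d=P["red"]-P["yellow"];print("spacing",np.linalg.norm(d),"psi",-np.arctan2(d[0],d[1]))
# panel edge corners
E
python3 m2.py
```

```text
red (332, 170, 27, 36) near [0.5722 0.3058 0.0565] far [0.603  0.3016 0.065 ] len 0.0322 mid [0.5876 0.3037 0.0608] range [0.582  0.3046 0.0585] [0.5969 0.3023 0.064 ]
green (267, 170, 26, 35) near [0.5626 0.2487 0.0565] far [0.5922 0.2437 0.065 ] len 0.0313 mid [0.5774 0.2462 0.0608] range [0.5726 0.247  0.057 ] [0.5863 0.2447 0.0644]
yellow (202, 168, 27, 37) near [0.5514 0.1929 0.0565] far [0.5827 0.1866 0.065 ] len 0.033 mid [0.567  0.1897 0.0608] range [0.5612 0.1908 0.0587] [0.5764 0.1881 0.0644]
spacing 0.11581565435200888 psi -0.1782877869868141
```

```bash
cat >> h.py <<'E'
PSI=-.178;RED=np.array([.5875,.3037,.059]);GRN=np.array([.5773,.2462,.059])
def tip_at(Q0,along,d,psi=PSI,a=.17):
    cx=np.array([np.cos(psi),np.sin(psi),0]);z=np.array([0,0,1.])
    return Q0+along*(np.cos(a)*cx+np.sin(a)*z)+d*(np.cos(a)*z-np.sin(a)*cx)
E
python3 - <<'E'
from h import *
print(delta(tip_at(RED,.012,.02),goalR(PSI)))
E
```

```text
[-0.138  1.423  3.321  0.007  0.     0.013]
```

move_arm:
  commands:
    - [[-0.1, 1.42, 0.6, 0.007, 0, 0.013], [-0.14, 1.42, 1.5, 0.007, 0, 0.013], [-0.14, 1.42, 2.5, 0.007, 0, 0.013], [-0.14, 1.42, 3.3, 0.007, 0, 0.013], [-0.14, 1.42, 3.32, 0.007, 0, 0.013], [-0.14, 1.42, 3.32, 0.007, 0, 0.013]]

```text
time: 2.15
position: [0.5667, 0.3071, 0.2613]
tool_rot: [0.089, 0.992, -0.007, 0.086]
ft_force: [-0.3, 0.1, -0.4]
grip_width: 0.0004
grip_force: 0.0
```

Run:
```python
from h import *
import pickle
print(get_obs()["ft_force"],delta(tip_at(RED,.012,.02),goalR(PSI)))
c=cam("wrist");cv2.imwrite("pics/w2.png",c["pixels"])
```

```text
[-0.27437947  0.13677367 -0.39225021] [ 0.036  0.008  0.024  0.001  0.002 -0.001]
```

View pics/w2.png

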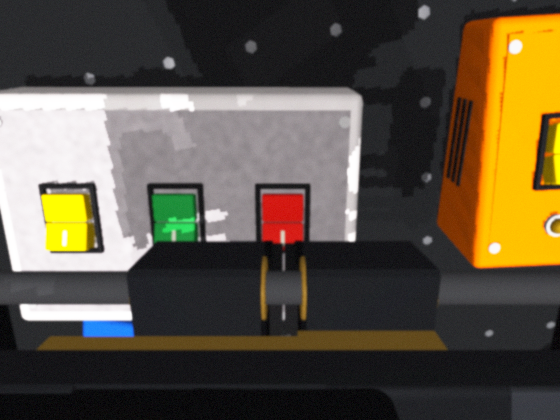

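The fingertips line up laterally with the red rocker, at column 283. I'll press along the panel normal.

move_arm:
  commands:
    - [[0.03, 0.01, 0.2, 0, 0, 0], [0.03, 0.01, 0.35, 0, 0, 0], [0.03, 0.01, 0.42, 0, 0, 0], [0.03, 0.01, 0.46, 0, 0, 0], [0.03, 0.01, 0.5, 0, 0, 0], [0.03, 0.01, 0.52, 0, 0, 0], [0.03, 0.01, 0.54, 0, 0, 0], [0.03, 0.01, 0.54, 0, 0, 0], [0.03, 0.01, 0.54, 0, 0, 0]]

```text
time: 3.32
position: [0.57, 0.3062, 0.2411]
tool_rot: [0.089, 0.992, -0.007, 0.087]
ft_force: [-1.3, -1.5, 11.6]
grip_width: 0.0006
grip_force: 6.0
```

Run:
```python
from h import *
print(get_obs()["ft_force"],delta(tip_at(RED,.012,.0),goalR(PSI)))
```

```text
[-1.3161973  -1.53374334 11.57470613] [ 0.035  0.015  0.011  0.001  0.004 -0.002]
```

move_arm:
  commands:
    - [[0, 0, -0.3, 0, 0, 0], [0, 0, -0.8, 0, 0, 0], [0, 0, -0.8, 0, 0, 0], [0, 0, -0.8, 0, 0, 0]]

```text
time: 3.82
position: [0.5637, 0.3073, 0.2704]
tool_rot: [0.089, 0.992, -0.007, 0.085]
ft_force: [0.3, 0.1, -0.5]
grip_width: 0.0006
grip_force: 0.0
```

Run:
```python
from h import *
print(get_obs()["ft_force"],delta(tip_at(GRN,.012,.02),goalR(PSI)))
c=cam("wrist")["pixels"][170:260];d=cam("side")["pixels"][130:220,210:320]
cv2.imwrite("pics/v3.png",np.vstack([cv2.resize(c,(800,129)),cv2.resize(d,(550,450),interpolation=3)[:, :].repeat(1,0) if 0 else cv2.copyMakeBorder(cv2.resize(d,(550,450),interpolation=3),0,0,0,250,0)]))
```

```text
[ 0.28435915  0.14453763 -0.51263969] [-4.000e-03 -1.443e+00  2.610e-01  0.000e+00  1.000e-03 -2.000e-03]
```

View pics/v3.png

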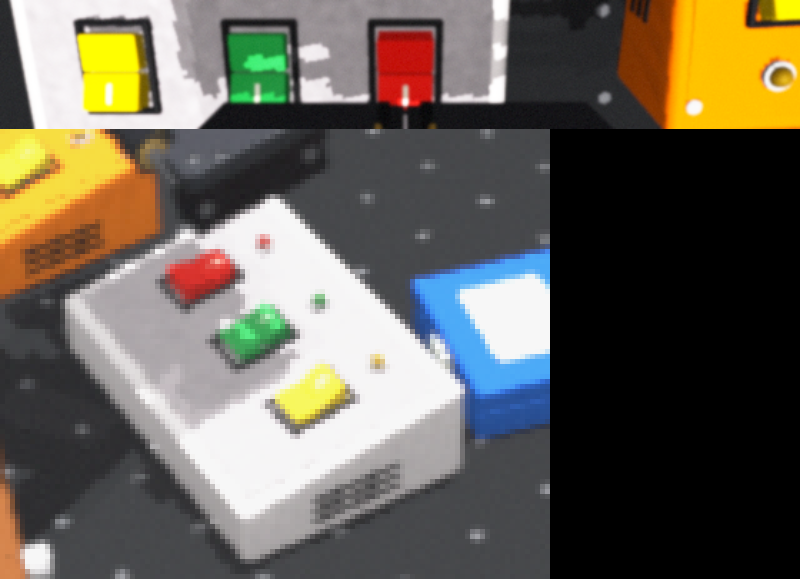

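The red rocker's near half now looks raised and darker. I'll check that with depth once I'm at the green approach point, before pressing green.

move_arm:
  commands:
    - [[0, -0.7, 0, 0, 0, 0], [0, -1.44, 0.1, 0, 0, 0], [0, -1.44, 0.26, 0, 0, 0], [0, -1.44, 0.26, 0, 0, 0], [0, -1.44, 0.26, 0, 0, 0]]

```text
time: 4.55
position: [0.5557, 0.251, 0.2599]
tool_rot: [0.089, 0.992, -0.007, 0.085]
ft_force: [-0.1, -0.1, 0.1]
grip_width: 0.0003
grip_force: 0.0
```

```bash
cat >> h.py <<'E'
YEL=np.array([.567,.1897,.059])
def halves(c,names):
    K=np.array(c["camera_matrix"]);E=np.array(c["extrinsics"])
    cx=np.array([np.cos(PSI),np.sin(PSI),0])
    for nm,Q in names.items():
        out=[]
        for al in (-.013,-.010,-.006,-.003,.003,.006,.010,.013):
            p=tip_at(Q,al,0.001);q=E[:3,:3]@p+E[:3,3];u=K[0,2]-K[0,0]*q[0]/q[2];v=K[1,2]+K[1,1]*q[1]/q[2]
            w=world(c,u,v)-Q;n=tip_at(np.zeros(3),0,1)
            out.append(round(1000*float(w@n),1))
        print(nm,out)
E
python3 - <<'E'
from h import *
print(get_obs()["ft_force"],delta(tip_at(GRN,.012,.02),goalR(PSI)))
for n in ("wrist","top"): print(n);halves(cam(n),dict(red=RED,green=GRN,yellow=YEL))
E
```

```text
[-0.09711232 -0.10754251  0.12782512] [ 0.005 -0.023 -0.005  0.001  0.001 -0.001]
wrist
red [2.4, 3.6, 1.2, 0.4, -1.3, 0.7, 95.5, 100.0]
green [0.1, 0.3, -0.8, -0.1, 0.8, 3.2, 20.1, 27.1]
yellow [-1.1, 0.3, -0.5, -1.9, -1.1, 1.5, 96.4, 100.0]
top
red [363.7, 362.1, 360.6, 363.2, 360.9, 363.5, 361.2, 362.5]
green [419.1, 412.6, 409.3, 404.4, 384.2, 379.9, 368.5, 364.9]
yellow [131.7, 133.8, 130.6, 129.3, 134.2, 133.6, 133.8, 132.6]
```

Depth confirms it: the red near half is now raised 3 to 4 mm, while green and yellow are still flush there. So mains is on, and I'll press green.

move_arm:
  commands:
    - [[0.01, -0.02, 0.2, 0, 0, 0], [0.02, -0.02, 0.35, 0, 0, 0], [0.03, -0.02, 0.41, 0, 0, 0], [0.03, -0.02, 0.44, 0, 0, 0], [0.03, -0.02, 0.48, 0, 0, 0], [0.03, -0.02, 0.5, 0, 0, 0], [0.03, -0.02, 0.52, 0, 0, 0], [0.03, -0.02, 0.52, 0, 0, 0], [0.03, -0.02, 0.52, 0, 0, 0]]

```text
time: 5.78
position: [0.5582, 0.2491, 0.2409]
tool_rot: [0.089, 0.992, -0.007, 0.086]
ft_force: [0.7, -1.0, 8.3]
grip_width: 0.0004
grip_force: 4.6
```

Run:
```python
from h import *
print(get_obs()["ft_force"],delta(tip_at(GRN,.012,.0),goalR(PSI)))
```

```text
[ 0.70773074 -1.04245047  8.30298729] [-0.008  0.014  0.013  0.001  0.004 -0.002]
```

move_arm:
  commands:
    - [[0, 0, 0.03, 0, 0, 0], [0, 0, 0.03, 0, 0, 0], [0, 0, -0.3, 0, 0, 0], [0, 0, -1.5, 0, 0, 0], [0, 0, -3.0, 0, 0, 0], [0, 0, -3.5, 0, 0, 0], [0, 0, -3.5, 0, 0, 0], [0, 0, -3.5, 0, 0, 0]]

```text
time: 6.78
position: [0.5334, 0.2531, 0.3757]
tool_rot: [0.089, 0.992, -0.008, 0.083]
ft_force: [-0.3, -0.4, -0.4]
grip_width: 0.0008
grip_force: 0.0
```

Run:
```python
from h import *
halves(cam("wrist"),dict(red=RED,green=GRN,yellow=YEL))
print(get_obs()["ft_force"],delta([.52,-.235,.21],goalR(-.2)))
```

```text
red [3.7, 3.1, 1.3, 1.7, -0.4, 0.7, -0.3, -0.6]
green [2.8, 3.6, 1.6, 1.5, -0.2, 1.2, -0.3, 0.1]
yellow [-1.3, -0.6, -0.2, 0.8, 1.0, 2.2, 3.4, 3.2]
[-0.03589794  0.05939636 -0.74070835] [-1.1200e+00 -1.2049e+01 -1.5000e-01  2.0000e-03 -3.0000e-03  2.0000e-02]
```

Red and green are both on and yellow is off. Next I'll travel to above the remote.

move_arm:
  commands:
    - [[-0.1, -1.3, -0.15, 0, 0, 0], [-0.25, -2.7, -0.15, 0, 0, 0], [-0.38, -4.1, -0.15, 0, 0, 0], [-0.5, -5.5, -0.15, 0, 0, 0.01], [-0.64, -6.9, -0.15, 0, 0, 0.01], [-0.77, -8.3, -0.15, 0, 0, 0.02], [-0.9, -9.7, -0.15, 0, 0, 0.02], [-1.0, -11.1, -0.15, 0, 0, 0.02], [-1.12, -12.05, -0.15, 0, 0, 0.02], [-1.12, -12.05, -0.15, 0, 0, 0.02], [-1.12, -12.05, -0.15, 0, 0, 0.02], [-1.12, -12.05, -0.15, 0, 0, 0.02]]

```text
time: 8.32
position: [0.4904, -0.2273, 0.3899]
tool_rot: [0.099, 0.992, -0.006, 0.084]
ft_force: [0.9, -0.3, 0.3]
grip_width: 0.0004
grip_force: 0.0
```

Run:
```python
from h import *
import pickle
o=get_obs();print(o["position"],o["ft_force"])
c=cam("wrist");pickle.dump(c,open("w3.pkl","wb"));cv2.imwrite("pics/w3.png",c["pixels"])
```

```text
[ 0.49036478 -0.2273423   0.38992469] [ 0.94228596 -0.25733446  0.3322596 ]
```

View pics/w3.png

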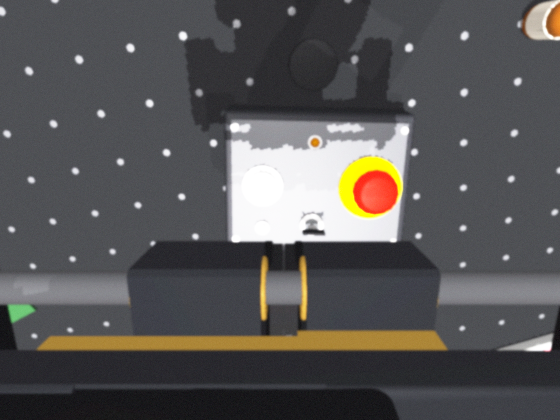

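The wrist view shows the start button at about (263,185), the e-stop at (375,191) on its yellow collar at (370,187), the key at (313,222) and the canister at (313,62).

Run:
```python
from h import *
import pickle
c=pickle.load(open("w3.pkl","rb"));g=c["pixels"].min(2)
for th in (225,238,248):
    m=(g>th).astype(np.uint8);m[:,:238]=0;m[:,290:]=0;m[:160]=0;m[212:]=0
    k=max(cv2.findContours(m,0,2)[0],key=cv2.contourArea);e=cv2.fitEllipse(k);print(th,cv2.contourArea(k),np.round(e[0],1),np.round(e[1],1),"diam mm",1000*e[1][0]*.3/356)
    print(world(c,*e[0],.0628).round(4),world(c,*e[0]).round(4))
print("camz",(c["range_z"][185,263]))
r=c["range_z"];row=[];
for u in range(238,292,3): row.append(round(1000*world(c,u,185)[2],1))
print(row)
col=[round(1000*world(c,263,v)[2],1) for v in range(158,214,3)];print(col)
h=cv2.cvtColor(c["pixels"],cv2.COLOR_BGR2HSV)
m=cv2.inRange(h,(0,150,60),(34,255,255));m[:,:330]=0;m[:,410:]=0;m[:150]=0;m[220:]=0
k=max(cv2.findContours(m,0,2)[0],key=cv2.contourArea);e=cv2.minEnclosingCircle(k);print("collar",e,world(c,*e[0],.054))
```

```text
Traceback (most recent call last):
cv2.error: OpenCV(4.12.0) /io/opencv/modules/imgproc/src/shapedescr.cpp:361: error: (-201:Incorrect size of input array) There should be at least 5 points to fit the ellipse in function 'fitEllipseNoDirect'
```

Run:
```python
from h import *
import pickle
c=pickle.load(open("w3.pkl","rb"));g=cv2.cvtColor(c["pixels"],6)
print("gray row",g[185,236:292:2].tolist());print("gray col",g[158:214:2,263].tolist())
S=np.array([.537,-.251,.0628]);psi=-.19;n=tip_at(np.zeros(3),0,1,psi)
H=np.array([[ (world(c,u,v)-S)@n*1000 for u in range(238,292)] for v in range(158,214)])
print("row",H[27,::3].round(1).tolist());print("col",H[::3,25].round(1).tolist())
m=(H>-4.5).astype(np.uint8)
k=max(cv2.findContours(m,0,2)[0],key=cv2.contourArea);e=cv2.minEnclosingCircle(k);M=cv2.moments(k)
p=(M["m10"]/M["m00"]+238,M["m01"]/M["m00"]+158);print(e[0][0]+238,e[0][1]+158,e[1],p,world(c,*p,.0628),world(c,*p))
cc=cv2.HoughCircles(cv2.GaussianBlur(g,(3,3),0)[150:220,232:296],cv2.HOUGH_GRADIENT,1,50,param1=60,param2=8,minRadius=12,maxRadius=24);print(cc)
h=cv2.cvtColor(c["pixels"],cv2.COLOR_BGR2HSV)
m=cv2.inRange(h,(0,150,60),(34,255,255));m[:,:330]=0;m[:,410:]=0;m[:150]=0;m[220:]=0
k=max(cv2.findContours(m,0,2)[0],key=cv2.contourArea);e=cv2.minEnclosingCircle(k);print("collar",e,world(c,*e[0],.054))
```

```text
gray row [249, 249, 249, 255, 255, 255, 255, 255, 255, 255, 255, 255, 255, 255, 255, 255, 255, 255, 255, 255, 255, 255, 255, 255, 246, 245, 245, 245]
gray col [243, 244, 243, 220, 255, 255, 255, 251, 255, 255, 255, 255, 255, 255, 255, 255, 255, 255, 255, 255, 255, 255, 255, 255, 254, 251, 250, 250]
row [-11.6, -9.3, -8.2, -8.0, -1.1, 0.9, -0.2, 1.4, 1.4, -0.3, -0.7, -0.8, 0.3, -7.8, -8.0, -11.3, -10.6, -10.1]
col [-11.2, -10.1, -11.6, -7.0, -7.7, -0.0, 1.1, 0.1, 0.8, -0.2, -0.2, 1.2, 0.0, -0.9, 0.2, -8.6, -10.8, -10.4, -11.7]
262.5 186.5 15.572511672973633 (262.0514945993469, 186.48580758603367) [ 0.53421153 -0.25286218  0.0628    ] [ 0.53435852 -0.25291597  0.0623928 ]
[[[31.5 37.5 23.2]]]
collar ((369.6299743652344, 186.7755584716797), 31.44888687133789) [ 0.55717059 -0.15789177  0.054     ]
```

The depth disc (31 px across, top at z = 62.4 mm against an expected 62.8) puts the start button top at (0.534, -0.253). That agrees with the top view.

```bash
cat >> h.py <<'E'
START=np.array([.5345,-.2525,.0628]);PS=-.21
E
python3 - <<'E'
from h import *
print(delta(tip_at(START,0,.02,PS),goalR(PS)))
E
```

```text
[ 0.198 -0.405  3.219  0.007 -0.     0.011]
```

move_arm:
  commands:
    - [[0.2, -0.4, 0.8, 0.007, 0, 0.011], [0.2, -0.4, 1.8, 0.007, 0, 0.011], [0.2, -0.4, 2.8, 0.007, 0, 0.011], [0.2, -0.4, 3.2, 0.007, 0, 0.011], [0.2, -0.4, 3.2, 0.007, 0, 0.011], [0.2, -0.4, 3.2, 0.007, 0, 0.011]]

```text
time: 9.12
position: [0.5015, -0.2467, 0.2644]
tool_rot: [0.105, 0.991, -0.01, 0.086]
ft_force: [0.2, 0.7, 0.3]
grip_width: 0.0005
grip_force: 0.0
```

Run:
```python
from h import *
print(get_obs()["ft_force"],delta(tip_at(START,0,.0,PS),goalR(PS)))
```

```text
[0.20300394 0.74842641 0.27594762] [ 0.028  0.03   0.559 -0.002  0.003 -0.   ]
```

move_arm:
  commands:
    - [[0.03, 0.03, 0.2, 0, 0, 0], [0.03, 0.03, 0.4, 0, 0, 0], [0.03, 0.03, 0.52, 0, 0, 0], [0.03, 0.03, 0.6, 0, 0, 0], [0.03, 0.03, 0.66, 0, 0, 0], [0.03, 0.03, 0.69, 0, 0, 0], [0.03, 0.03, 0.71, 0, 0, 0], [0.03, 0.03, 0.72, 0, 0, 0], [0.03, 0.03, 0.72, 0, 0, 0]]

```text
time: 10.25
position: [0.5042, -0.2461, 0.2375]
tool_rot: [0.105, 0.991, -0.01, 0.085]
ft_force: [-9.2, 2.7, 23.8]
grip_width: 0.0006
grip_force: 12.5
```

Run:
```python
from h import *
print(get_obs()["ft_force"],delta(tip_at(START,0,-.005,PS),goalR(PS)))
```

```text
[-9.18676516  2.73854174 23.84305831] [-0.024  0.     0.009 -0.002  0.001 -0.   ]
```

The force is 25 N, so the button is fully in on its stop. I'll ease off slightly and hold for more than 2 s.

move_arm:
  commands:
    - [[0, 0, -0.01, 0, 0, 0], [0, 0, -0.01, 0, 0, 0], [0, 0, -0.01, 0, 0, 0], [0, 0, -0.01, 0, 0, 0], [0, 0, -0.01, 0, 0, 0], [0, 0, -0.01, 0, 0, 0], [0, 0, -0.01, 0, 0, 0], [0, 0, -0.01, 0, 0, 0], [0, 0, -0.01, 0, 0, 0], [0, 0, -0.01, 0, 0, 0], [0, 0, -0.01, 0, 0, 0], [0, 0, -0.01, 0, 0, 0]]

```text
time: 11.75
position: [0.5042, -0.2461, 0.2375]
tool_rot: [0.105, 0.991, -0.01, 0.085]
ft_force: [-7.5, 2.9, 21.3]
grip_width: 0.0007
grip_force: 11.2
```

move_arm:
  commands:
    - [[0, 0, 0, 0, 0, 0], [0, 0, 0, 0, 0, 0], [0, 0, 0, 0, 0, 0], [0, 0, 0, 0, 0, 0], [0, 0, 0, 0, 0, 0], [0, 0, 0, 0, 0, 0], [0, 0, 0, 0, 0, 0], [0, 0, 0, 0, 0, 0]]

```text
time: 12.75
position: [0.5042, -0.2461, 0.2375]
tool_rot: [0.105, 0.991, -0.01, 0.085]
ft_force: [-7.6, 1.7, 20.7]
grip_width: 0.0006
grip_force: 11.2
```

move_arm:
  commands:
    - [[0, 0, -0.2, 0, 0, 0], [0, 0, -0.8, 0, 0, 0], [0, 0, -2.0, 0, 0, 0], [0, 0, -3.2, 0, 0, 0], [0, 0, -4.0, 0, 0, 0], [0, 0, -4.0, 0, 0, 0], [0, 0, -4.0, 0, 0, 0], [0, 0, -4.0, 0, 0, 0]]

```text
time: 13.75
position: [0.4781, -0.2402, 0.3909]
tool_rot: [0.105, 0.991, -0.009, 0.083]
ft_force: [0.4, 0.2, 0.4]
grip_width: 0.0006
grip_force: 0.0
```

Run:
```python
from h import *
o=get_obs();print(o["time"],o["position"],o["ft_force"])
c=cam("wrist");p=world(c,0,0);K=c["camera_matrix"];E=np.array(c["extrinsics"])
q=E[:3,:3]@START+E[:3,3];u=K[0][2]-K[0][0]*q[0]/q[2];v=K[1][2]+K[1][1]*q[1]/q[2]
n=tip_at(np.zeros(3),0,1,PS);print("button h mm",[round(float(1000*(world(c,u+a,v+b)-START)@n),1) for a in(-4,0,4) for b in(-4,0,4)])
t=cam("top");cv2.imwrite("pics/end.png",t["pixels"][130:310,180:440].repeat(3,0).repeat(3,1))
for nm,pp in (("bottle",(315,233)),("can",(386,234)),("box",(257,149))): print(nm,world(t,*pp).round(3))
s=cam("side")
for nm,pp in (("bottle",(286,245)),("can",(354,310)),("box",(314,168))): print(nm,world(s,*pp).round(3))
```

```text
13.75 [ 0.4780691  -0.240225    0.39090697] [0.43439154 0.2273815  0.38323453]
button h mm [-0.8, -0.0, -0.8, 0.1, -0.3, -0.6, -1.4, -0.4, 0.1]
bottle [0.45  0.016 0.07 ]
can [ 0.443 -0.185  0.061]
box [0.704 0.178 0.036]
bottle [0.45  0.005 0.069]
can [ 0.44  -0.198  0.063]
box [0.706 0.174 0.036]
```

View pics/end.png

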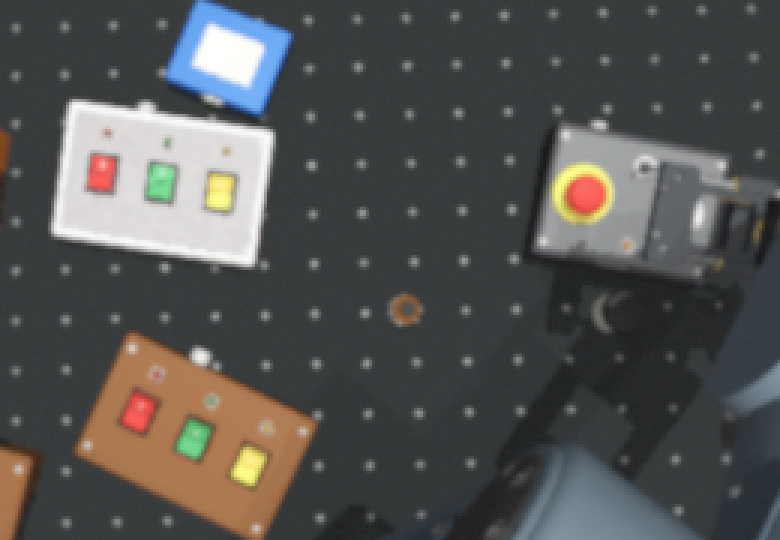

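The final view shows everything in place, the button back out, the hand clear and the loose items where they were.

```bash
python3 -c "
from rig import *
print(hand_in())"
```

```text
the job is handed in; nothing more can be done
None
```

The job is handed in: mains then electronics are on, and the start button was held in for more than 2 s and came back out; yellow and the e-stop were not pressed, the loose items did not move, and the hand is clear.

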